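# Centre a plugged pipe nipple on the scale pan

## Task

The tall plugged pipe nipple stands off-centre on the small round pan of the bench scale: nudge it gently with the fingertips, low down, until it stands upright in the middle of the pan, then leave it alone. Only push it: do not grip, lift or tip it, do not press on the scale, and do not disturb the other fittings on the bench.

Things in the scene. Friction and masses are not known exactly. Their poses are not given: they have to be found in the camera images.
- nipple_foot (a point): Centre of the underside of the loose, upright plugged pipe nipple (z up its axis): dark steel, 27 mm diameter, 62 mm tall, about 0.2 kg. The lowest 4 mm are bevelled to a flat foot 22 mm across; straight round side from 4 to 46 mm, then a plug 24 mm across to 51 mm and a 13 mm square head. Pushed slowly within 15 mm of its foot it slides and stays where left; pushed higher or fast it tips.
- pan_center (a point): Centre of the flat top face of the scale's round aluminium pan, z up. The pan is fixed, 76 mm in diameter and 7 mm thick, with a plain flat top and no rim; its top is 75 mm above the bench, on a 24 mm thick stem, 27 mm above the scale's housing.
- scale: The bench scale, fixed: a grey plastic housing on four feet. Origin on the bench right under the pan's centre; x points away from the read-out. The housing is 190 mm long (x from -80 to +110 mm; the dark read-out panel stands up to 14 mm further out at -x), 170 mm wide (y) and its top is 48 mm above the bench.
- reducer_mid (a point): A concentric reducer standing wide end down on the bench (leave it alone): dark steel, 60 mm wide below, 38 mm above, 64 mm tall. Point on its axis half-way up.
- tee_mid (a point): A pipe tee standing on one end of its run on the bench (leave it alone): grey steel, 42 mm in diameter, 66 mm tall, its branch sticking out 36 mm along its x axis. Point on the run's axis half-way up.
- cap_mid (a point): A domed pipe cap lying open side down on the bench (leave it alone): dark steel, 60 mm in diameter, 39 mm tall. Point on its axis half-way up.
Mind the look-alikes: they are no part of the job. What is shaped like the part that bears nipple_foot but green or orange is not meant.

How it is judged:
By the outcome, as a careful person would: the job done as asked, in the order asked, and still so for the second after the job is handed in, with the robot touching nothing.
It also fails if it takes over 38 s, if anything falls off the work surface, if the arm or the gripper's body presses on something with over 40 N, if the wrist force passes 120 N, or if a joint passes its speed limit or range.

## Robot

A 6-joint arm with a two-finger parallel gripper is mounted at the origin on the work surface. World frame = base frame: x ahead of the robot, y to its left, z up, the work surface at z = 0. Lengths are in m, angles in rad, forces in N, time in s.
With the tool pointing down it reaches from about 0.3 to 0.85 m from the base axis. Payload 5.4 kg.
Tool frame: the origin (TCP) lies at the very end of the fingers, on their centre line; the grasp point (between the pads) lies 19 mm behind it; z points along the fingers, x is the direction in which the jaws open and shut, and the axes are right-handed (so a half turn about z gives the same grasp; the last joint's range is limited). The gripper opens to 85 mm and grips with 20 to 120 N. Pads are 22 mm wide; open, the fingers measure 114 mm over their backs; the gripper's body (76 mm by 85 mm) begins 54 mm behind the grasp point. The pads swing forward as they close: fully open they stand 13 mm farther back than shut.
Start: joints at [0.954, 0.158, 1.597, -0, 1.386, -0.21], TCP at [0.228, 0.528, 0.193] pointing down, gripper open.
Joint ranges: [-2.91, 2.91], [-0.94, 2.29], [0.18, 2.7], [-1.29, 4.43], [0.17, 2.64], [-3, 3]. Speed limits (rad/s): [2.57, 2.57, 3.14, 3.14, 3.14, 3.14].

## Interface

Orientations are given as a unit quaternion [x, y, z, w].
In Python, from rig import r gives the robot as it stands.
- The arm moves only by the tool move_arm, never from a script. Its argument "steps" is a list that holds one entry, the list of rows, each a list of 7 numbers: the shift along the tool's x, y, z in mm, then the turn, a rotation vector about the tool's x, y, z in degrees, then the finger opening in mm, from 0 to 85.4. A call has 1 to 20 rows; each row shifts and turns the commanded pose from where the row before left it, along the tool's axes as they then stand; what a row does not reach is not made up. A row lasts 1/12 s, in which the tool goes at most 41.7 mm and 7.16 degrees, less where a joint would pass 70% of its speed; a pose out of reach is approached as far as the arm can. A call is refused whole if a number of a shift passes 41.7 or a number of a turn 7.16, either way. A call with a gripper value outside its range is refused whole. The fingers move at their own pace and stop on an object; the grip force is fixed at half the most. Time passes only in rows, so rows that do not move let the fingers close. It gives the time, the measured TCP pose, the force and the opening at its end, in the units of the state.
- r.get_obs(): the state, without advancing time (a new reading comes with each control period).
- r.capture(name): name is "side" or "top"; returns a dict with "pixels" (420x560x3 uint8, blue, green, red), "depth" (420x560 float32, m along the optical axis (not along the pixel's ray), 0 where there is no reading), "fx", "fy", "cx", "cy" (pixels), "dist" ([k1, k2, p1, p2, k3] as OpenCV has them; the pictures are not rectified), "position" and "orientation" of the camera in the world. Camera axes: x right, y down, z forward; pixel columns grow to the right and rows downward; lengths in m; the calibration is good to about 2 mm. A picture is of the moment at which its call begins.
- r.close_job(): hands the job in, once; it reports no verdict.
The state is a dict: "t": time; "joint_pos": joint angles; "qd": joint speeds; "joint_efforts": joint torques, N m; "ee_pos": TCP position; "tcp_rot": TCP orientation; "ft_force": force on the tool from outside, world axes, zero at the start; "ft_torque": the same for the moment, N m; "finger_gap": finger opening in m.
Only numpy, scipy, OpenCV 4.12 (cv2) and the standard library are available. Lean on these libraries where they do the work, as an engineer would, in place of code of your own. Each camera call takes 0.05 s, during which the arm holds its last target.

## Working session

There is one attempt and no reset: what is moved stays moved. The work goes in short steps, Python scripts to look and compute and a tool call to move; the robot and the scene stay as the last step left them, time stands still between calls to the robot, and variables do not carry over. Pictures are saved under pics/ and viewed, and the job is handed in when it is done.

Besides the shell and the picture viewer there is one more tool, called after "Call:" by a JSON object that holds its "name" and its "arguments". move_arm: Moves the arm, as the interface text tells. Its arguments: {"type":"object","properties":{"steps":{"type":"array"}},"required":["steps"]}

```bash
mkdir -p pics; ls
python3 - <<'E'
from rig import r
import cv2,pickle
o=r.get_obs();print({k:o[k] for k in('t','ee_pos','tcp_rot','ft_force','finger_gap')})
d={}
for n in('side','top'):
    c=r.capture(n);d[n]=c;cv2.imwrite(f'pics/{n}0.png',c['pixels']);print(n,c['fx'],c['fy'],c['cx'],c['cy'],c['dist'],c['position'],c['orientation'])
pickle.dump(d,open('c0.pkl','wb'))
E
```

```text
pics
{'t': 0.0, 'ee_pos': array([0.22713299, 0.52752845, 0.19231355]), 'tcp_rot': array([ 8.35358643e-01,  5.49704536e-01, -8.64764650e-04,  3.35908500e-04]), 'ft_force': array([-0.74296638,  0.02476837,  0.23139388]), 'finger_gap': 0.08537688826196695}
side 426.2628180280488 426.2628180280488 276.05499004809207 212.68525097710528 [0.01901602 0.         0.         0.         0.        ] [ 0.31827019 -0.52541671  0.535734  ] [ 0.86621336 -0.19389753  0.09925957 -0.44969513]
top 389.67784874333387 389.67784874333387 276.6869276700933 208.2141668184244 [-0.07116634  0.          0.          0.          0.        ] [0.40797804 0.05806033 0.8903461 ] [-0.70193042  0.70251489 -0.08048112  0.08537745]
```

View pics/side0.png

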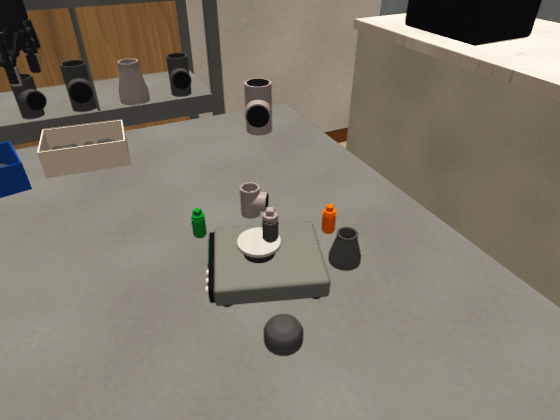

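View pics/top0.png

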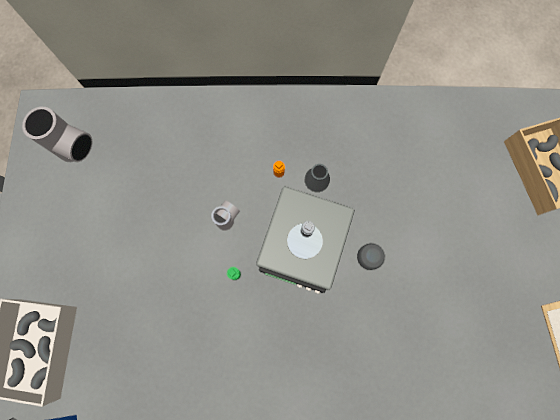

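```bash
cat > h.py <<'E'
import numpy as np,cv2
from scipy.spatial.transform import Rotation as R
def K(c): return np.array([[c['fx'],0,c['cx']],[0,c['fy'],c['cy']],[0,0,1]])
def ray(c,uv):
    u=cv2.undistortPoints(np.array(uv,float).reshape(-1,1,2),K(c),np.array(c['dist']))[:,0]
    return R.from_quat(c['orientation']).apply(np.c_[u,np.ones(len(u))])
def onz(c,uv,z):
    d=ray(c,uv);p=np.array(c['position']);return p+d*((z-p[2])/d[:,2])[:,None]
def pts(c):
    h,w=c['depth'].shape;g=np.stack(np.meshgrid(np.arange(w),np.arange(h)),-1).reshape(-1,2)
    d=ray(c,g);return (np.array(c['position'])+d*c['depth'].reshape(-1,1)).reshape(h,w,3)
def proj(c,P):
    Rm=R.from_quat(c['orientation']).as_matrix().T
    t=-Rm@np.array(c['position'])
    return cv2.projectPoints(np.array(P,float).reshape(-1,1,3),cv2.Rodrigues(Rm)[0],t,K(c),np.array(c['dist']))[0][:,0]
E
python3 - <<'E'
import pickle,cv2,numpy as np
from h import *
d=pickle.load(open('c0.pkl','rb'))
for n,(x,y,w,h) in dict(top=(250,160,140,105),side=(180,180,200,150)).items():
    cv2.imwrite(f'pics/{n}0z.png',cv2.resize(d[n]['pixels'][y:y+h,x:x+w],None,fx=4 if n=='side' else 5.7,fy=4 if n=='side' else 5.7,interpolation=cv2.INTER_CUBIC))
    P=pts(d[n]);print(n)
    for z0,z1 in((.07,.08),(.08,.12),(.12,.134),(.134,.145)):
        m=(P[...,2]>z0)&(P[...,2]<z1)&(abs(P[...,0]-.38)<.15)&(abs(P[...,1]-.03)<.15)&(d[n]['depth']>0)
        q=P[m]; 
        if len(q): print(z0,z1,len(q),q.mean(0).round(4),q.min(0).round(3),q.max(0).round(3))
E
```

```text
top
0.07 0.08 462 [0.515  0.0052 0.0746] [ 0.496 -0.032  0.07 ] [0.53  0.042 0.08 ]
side
0.07 0.08 483 [0.515  0.0011 0.075 ] [ 0.496 -0.033  0.07 ] [0.53  0.043 0.078]
```

Run:
```python
import pickle
from h import *
d=pickle.load(open('c0.pkl','rb'));c=d['top']
for nm,uv,z in(('pan',(305,240),.075),('niphead',(307,226),.137),('reducer',(319,171),.064),('tee',(222,216),.066),('cap',(371,255),.039),('green',(234,272),.06),('orange',(279,166),.06),('hcorn1',(284,187),.048),('hcorn2',(354,209),.048),('hcorn3',(330,287),.048),('hcorn4',(259,265),.048)):
    print(nm,onz(c,[uv],z).round(3))
```

```text
pan [[0.534 0.004 0.075]]
niphead [[0.552 0.004 0.137]]
reducer [[ 0.691 -0.031  0.064]]
tee [[0.588 0.182 0.066]]
cap [[ 0.506 -0.143  0.039]]
green [[0.468 0.154 0.06 ]]
orange [[0.705 0.059 0.06 ]]
hcorn1 [[0.659 0.047 0.048]]
hcorn2 [[ 0.608 -0.108  0.048]]
hcorn3 [[ 0.437 -0.049  0.048]]
hcorn4 [[0.484 0.102 0.048]]
```

```bash
cat > meas.py <<'E'
import pickle,cv2,numpy as np,sys
from h import *
def meas(d,x0=.535,y0=.004,rad=.075):
  for n in('top','side'):
    c=d[n];P=pts(c);near=(np.hypot(P[...,0]-x0,P[...,1]-y0)<rad)&(c['depth']>0)
    m=near&(abs(P[...,2]-.075)<.004)
    im=c['pixels'].astype(int)
    q=P[m]; 
    # pan outline by white mask
    g=(im.min(2)>150)&near&(P[...,2]>.06)
    g=g.astype(np.uint8);k=cv2.findContours(g,cv2.RETR_EXTERNAL,cv2.CHAIN_APPROX_NONE)[0]
    k=max(k,key=cv2.contourArea)[:,0]
    X=onz(c,k,.075)[:,:2]
    # robust circle centre: fixed radius fit
    from scipy.optimize import least_squares
    f=least_squares(lambda p:np.hypot(*(X-p[:2]).T)-p[2],[x0,y0,.038],loss='soft_l1',f_scale=.001)
    print(n,'pan circ',f.x.round(4), 'resid',np.median(abs(f.fun)).round(4))
    for a,b in((.082,.115),(.079,.118),(.118,.130),(.131,.145)):
      q=P[near&(P[...,2]>a)&(P[...,2]<b)]
      if len(q)>4: print('  z',a,b,len(q),q.mean(0).round(4),q[:,:2].min(0).round(3),q[:,:2].max(0).round(3))
      if len(q)>8 and a<.12:
        f2=least_squares(lambda p:np.hypot(*(q[:,:2]-p).T)-.0135,q[:,:2].mean(0)-(np.array(c['position'])[:2]-q[:,:2].mean(0))*.02,loss='soft_l1',f_scale=.001);print('   cyl fit',f2.x.round(4),np.median(abs(f2.fun)).round(4))
if __name__=='__main__': meas(pickle.load(open(sys.argv[1],'rb')))
E
python3 meas.py c0.pkl
```

```text
top pan circ [0.533  0.0051 0.0371] resid 0.0004
  z 0.082 0.115 29 [0.5424 0.005  0.0977] [ 0.539 -0.009] [0.549 0.014]
   cyl fit [0.5531 0.0011] 0.0002
  z 0.079 0.118 44 [0.5426 0.0055 0.0985] [ 0.527 -0.009] [0.556 0.038]
   cyl fit [0.553  0.0012] 0.0002
  z 0.118 0.13 95 [0.5505 0.0021 0.1244] [ 0.539 -0.012] [0.566 0.015]
   cyl fit [0.5548 0.0006] 0.0025
  z 0.131 0.145 44 [0.5523 0.0016 0.1364] [ 0.545 -0.006] [0.561 0.01 ]
side pan circ [0.5321 0.0055 0.0357] resid 0.0013
  z 0.082 0.115 249 [ 0.5502 -0.0076  0.0985] [ 0.54  -0.013] [0.566 0.004]
   cyl fit [0.5541 0.0022] 0.0004
  z 0.079 0.118 288 [ 0.55   -0.0075  0.0989] [ 0.54  -0.013] [0.566 0.008]
   cyl fit [0.554  0.0022] 0.0004
  z 0.118 0.13 137 [ 0.5513 -0.0046  0.124 ] [ 0.54  -0.013] [0.566 0.011]
   cyl fit [0.5548 0.0038] 0.0016
  z 0.131 0.145 62 [ 0.5528 -0.0007  0.1358] [ 0.545 -0.008] [0.562 0.01 ]
```

View pics/top0z.png

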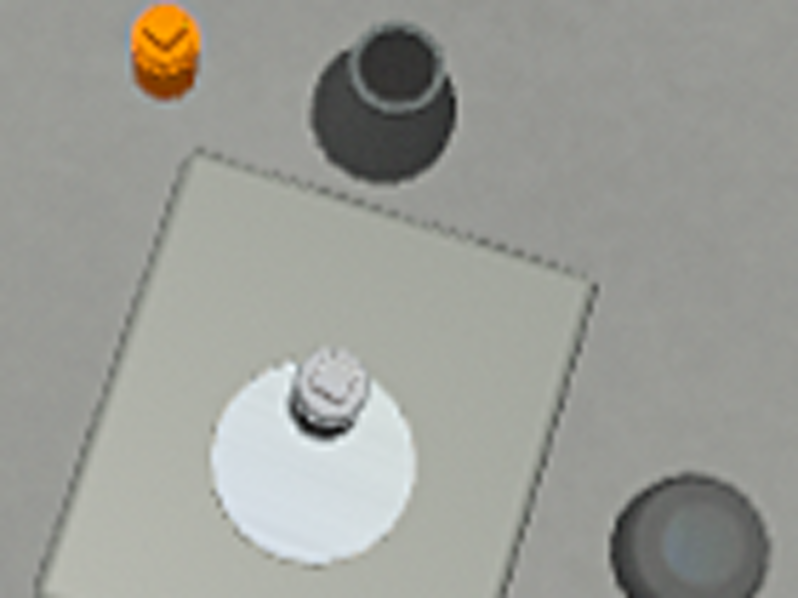

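View pics/side0z.png

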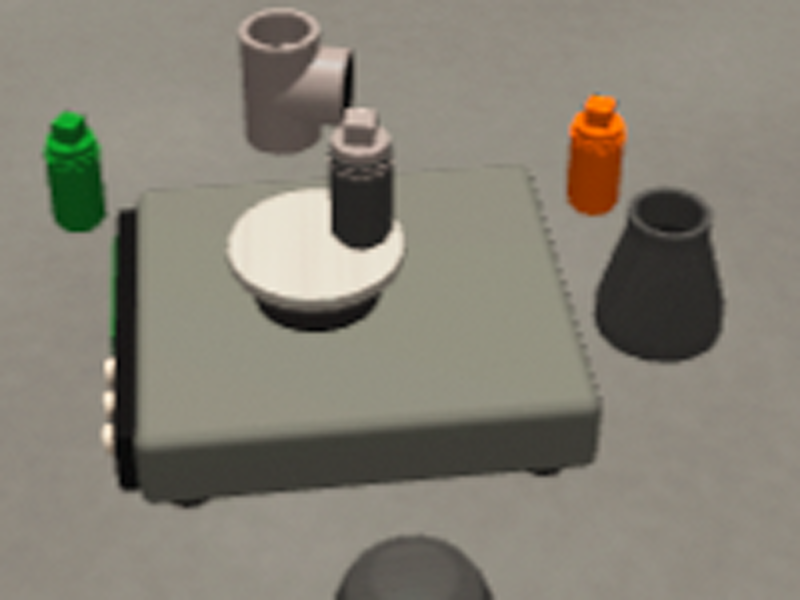

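Call:
{"name": "move_arm", "arguments": {"steps": [[[-17.1, 27.8, 0, 0, 0, 0, 14], [-17.1, 27.8, 0, 0, 0, 0, 14], [-17.1, 27.8, 0, 0, 0, 0, 14], [-17.1, 27.8, 0, 0, 0, 0, 14], [-17.1, 27.8, 0, 0, 0, 0, 14], [-17.1, 27.8, 0, 0, 0, 0, 14], [-17.1, 27.8, 0, 0, 0, 0, 14], [-17.1, 27.8, 0, 0, 0, 0, 14], [-17.1, 27.8, 0, 0, 0, 0, 14], [-17.1, 27.8, 0, 0, 0, 0, 14], [-17.1, 27.8, 0, 0, 0, 0, 14], [-17.1, 27.8, 0, 0, 0, 0, 14], [-17.1, 27.8, 0, 0, 0, 0, 14], [-17.1, 27.8, 0, 0, 0, 0, 14], [-17.1, 27.8, 0, 0, 0, 0, 14], [-17.1, 27.8, 0, 0, 0, 0, 14], [-17.1, 27.8, 0, 0, 0, 0, 14], [-17.1, 27.8, 0, 0, 0, 0, 14], [-17.1, 27.8, 0, 0, 0, 0, 14], [-17.1, 27.8, 0, 0, 0, 0, 14]]]}}

```text
t: 1.77
ee_pos: [0.6032, -0.0075, 0.1927]
tcp_rot: [0.835, 0.55, -0.0, -0.0]
ft_force: [0.4, 0.1, 0.3]
finger_gap: 0.0141
```

Call:
{"name": "move_arm", "arguments": {"steps": [[[0, 0, 0, 0, 0, -6.8, 14], [0, 0, 0, 0, 0, -6.8, 14], [0, 0, 0, 4, 0, 0, 14], [0, 0, 0, 4, 0, 0, 14], [0, 0, 0, 0, 0, 0, 14]]]}}

```text
t: 2.18
ee_pos: [0.6033, -0.0066, 0.1913]
tcp_rot: [0.763, 0.643, -0.046, -0.055]
ft_force: [0.5, -0.1, -0.3]
finger_gap: 0.0141
```

```bash
cat > look.py <<'E'
import sys,pickle,cv2
from rig import r
from h import *
n=sys.argv[1];d={}
for k in('side','top'):
    c=r.capture(k);d[k]=c
    (x,y,w,h)=(250,160,110,105) if k=='top' else (190,150,170,150)
    s=5 if k=='top' else 4
    cv2.imwrite(f'pics/{k}{n}.png',cv2.resize(c['pixels'][y:y+h,x:x+w],None,fx=s,fy=s,interpolation=cv2.INTER_CUBIC))
pickle.dump(d,open(f'c{n}.pkl','wb'))
o=r.get_obs();m=R.from_quat(o['tcp_rot']).as_matrix();print(o['t'],o['ee_pos'].round(4),'\n',m.round(3),o['ft_force'].round(2))
E
python3 look.py 1
python3 - <<'E'
import pickle
from h import *
d=pickle.load(open('c1.pkl','rb'));
for n in d:
    P=pts(d[n]);m=(d[n]['depth']>0)&(np.hypot(P[...,0]-.603,P[...,1]+.007)<.05)&(P[...,2]>.15)&(P[...,2]<.22)
    q=P[m];print(n,len(q),np.percentile(q[:,2],[0,1,3,10]).round(4))
    t=q[q[:,2]<q[:,2].min()+.02];print(t.min(0),t.max(0))
E
```

```text
2.2833 [ 0.6028 -0.006   0.1922] 
 [[ 0.169  0.976 -0.138]
 [ 0.986 -0.167  0.024]
 [ 0.    -0.14  -0.99 ]] [-0.63 -0.17  0.2 ]Traceback (most recent call last):
  File "<stdin>", line 6, in <module>
    return _quantile_unchecked(
        a, q, axis, out, overwrite_input, method, keepdims, weights)
    return _ureduce(a,
                    func=_quantile_ureduce_func,
    ...<5 lines>...
                    overwrite_input=overwrite_input,
                    method=method)
    r = func(a, **kwargs)
    result = _quantile(arr,
                       quantiles=q,
    ...<2 lines>...
                       out=out,
                       weights=wgt)
    slices_having_nans = np.isnan(arr[-1, ...])
                                  ~~~^^^^^^^^^
IndexError: index -1 is out of bounds for axis 0 with size 0
```

View pics/side1.png

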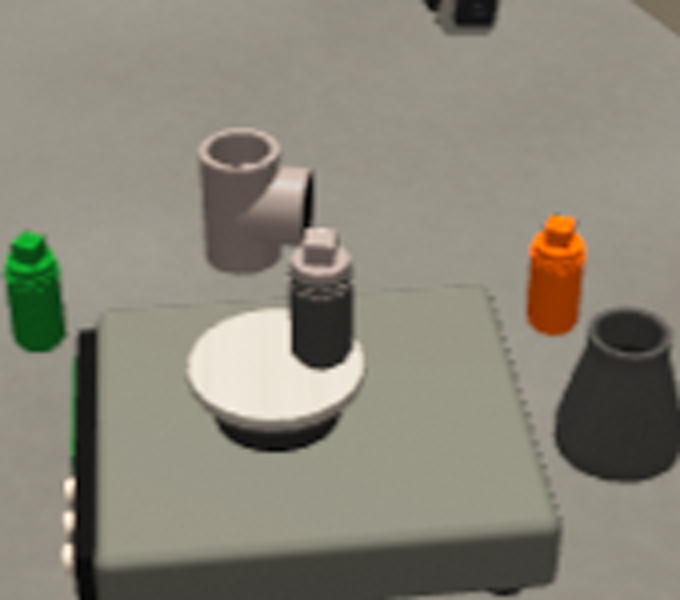

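Run:
```python
import pickle
from h import *
d=pickle.load(open('c1.pkl','rb'))
for n in d:
    print(n,proj(d[n],[[.6028,-.006,.1922]]))
    cv2.imwrite(f'pics/full1{n}.png',d[n]['pixels'])
    P=pts(d[n]);m=(d[n]['depth']>0)&(P[...,2]>.16)&(P[...,2]<.4)&(abs(P[...,0]-.6)<.2)&(abs(P[...,1])<.2)
    q=P[m];print(len(q)); 
    if len(q):print(q[q[:,2].argmin()],q.min(0),q.max(0)); lo=q[q[:,2]<q[:,2].min()+.01];print(len(lo),lo.min(0),lo.max(0))
```

```text
side [[299.54024527 175.37384741]]
4606
[ 0.6132209  -0.02151427  0.22834974] [ 0.58960692 -0.07533664  0.22834974] [0.66628599 0.05619869 0.3999909 ]
77 [ 0.5964     -0.02840243  0.22834974] [0.61829052 0.00804325 0.23826396]
top [[313.76367323 193.72062784]]
37
[0.63385008 0.02564488 0.37582207] [ 0.60467444 -0.04496412  0.37582207] [0.64294684 0.02600778 0.39980598]
6 [ 0.61014785 -0.04408139  0.37582207] [0.63385008 0.02600778 0.38565523]
```

View pics/full1side.png

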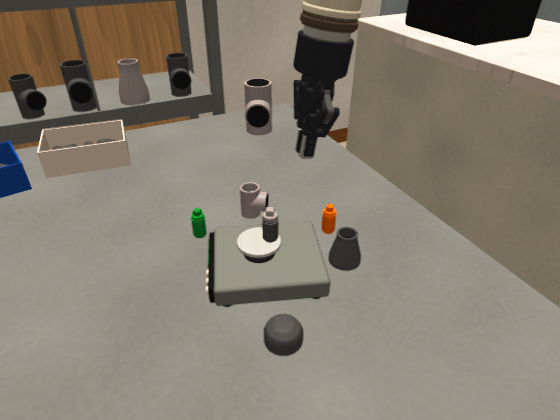

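Run:
```python
import pickle
from h import *
d=pickle.load(open('c0.pkl','rb'));n='side'
print(proj(d[n],[[.2271,.5275,.1923],[.2271,.5275,.2053]]))
P=pts(d[n]);m=(d[n]['depth']>0)&(P[...,2]>.12)&(P[...,2]<.5)&(abs(P[...,0]-.22)<.1)&(abs(P[...,1]-.52)<.1)
q=P[m];print(len(q),q[q[:,2].argmin()],q.min(0),q.max(0)); lo=q[q[:,2]<q[:,2].min()+.01];print(len(lo),lo.min(0),lo.max(0))
cv2.imwrite('pics/s0tl.png',cv2.resize(d[n]['pixels'][0:110,0:100],None,fx=5,fy=5))
d=pickle.load(open('c1.pkl','rb'))
cv2.imwrite('pics/s1tl.png',cv2.resize(d[n]['pixels'][50:180,250:370],None,fx=4.6,fy=4.6))
from rig import r
print(r.get_obs())
```

```text
[[ 35.78646401 101.65398898]
 [ 33.79983459  95.87912001]]
2404 [0.23734347 0.57294199 0.24305787] [0.1941512  0.45171367 0.24305787] [0.26697584 0.59012829 0.39862138]
91 [0.19651479 0.47351266 0.24305787] [0.25573759 0.57355535 0.25305733]
{'t': 2.2833, 'joint_pos': array([-0.20723705,  0.35382037,  1.37250091, -0.00518112,  1.55521534,
       -1.60810275]), 'qd': array([ 0.00502236, -0.03874741,  0.02200694,  0.00236941, -0.00306855,
        0.00021508]), 'joint_efforts': array([-3.47984657e-01, -4.59069228e+01, -3.32143199e+01, -4.16265149e-02,
        6.05364796e-01,  1.38622185e-03]), 'ee_pos': array([ 0.60282508, -0.00604368,  0.19223884]), 'tcp_rot': array([ 0.76254711,  0.64313854, -0.04507241, -0.05350888]), 'ft_force': array([-0.63369086, -0.17108605,  0.1995528 ]), 'ft_torque': array([ 0.04342786, -0.09356012,  0.01631987]), 'finger_gap': 0.014102097785001}
```

View pics/s1tl.png

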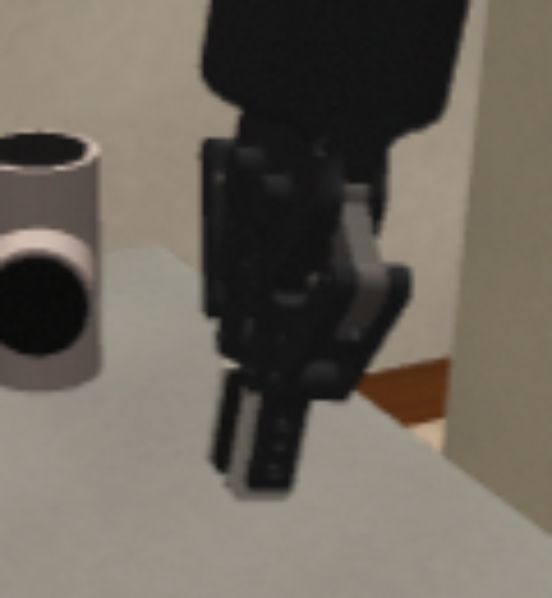

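View pics/s0tl.png

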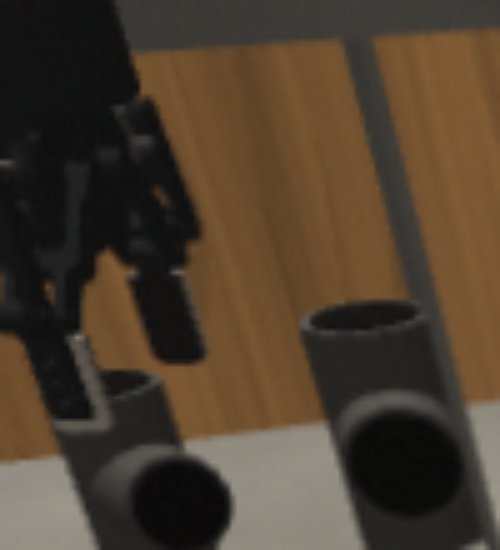

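Call:
{"name": "move_arm", "arguments": {"steps": [[[0, 1.4, 9.9, 0, 0, 0, 14], [0, 1.4, 9.9, 0, 0, 0, 14], [0, 1.4, 9.9, 0, 0, 0, 14], [0, 1.4, 9.9, 0, 0, 0, 14], [0, 1.4, 9.9, 0, 0, 0, 14], [0, 1.4, 9.9, 0, 0, 0, 14], [0, 1.4, 9.9, 0, 0, 0, 14], [0, 1.4, 9.9, 0, 0, 0, 14], [0, 1.4, 9.9, 0, 0, 0, 14], [0, 1.4, 9.9, 0, 0, 0, 14], [0, 0, 0, 0, 0, 0, 14]]]}}

```text
t: 3.2
ee_pos: [0.6013, -0.0057, 0.0904]
tcp_rot: [0.762, 0.643, -0.046, -0.055]
ft_force: [-0.6, 0.7, -0.7]
finger_gap: 0.0142
```

```bash
python3 look.py 2
cat > tip.py <<'E'
import pickle,sys
from h import *
from rig import r
d=pickle.load(open(sys.argv[1],'rb'));c=d['side']
o=r.get_obs();e=o['ee_pos'];m_=R.from_quat(o['tcp_rot']).as_matrix()
P=pts(c);L=(P-e)@m_   # tool coords
near=(c['depth']>0)&(abs(L[...,0])<.045)&(abs(L[...,1])<.02)&(L[...,2]>-.12)&(L[...,2]<.03)&(P[...,2]>.055)
q=L[near];w=P[near];i=q[:,2].argmax();print('tip tool coords',q[i].round(4),'world',w[i].round(4))
t=q[:,2]>q[:,2].max()-.015;print('n',t.sum(),'tool min/max',q[t].min(0).round(4),q[t].max(0).round(4),'world',w[t].min(0).round(4),w[t].max(0).round(4))
E
python3 tip.py c2.pkl
```

```text
3.3 [ 0.6026 -0.006   0.0928] 
 [[ 0.169  0.976 -0.138]
 [ 0.986 -0.167  0.024]
 [ 0.    -0.14  -0.99 ]] [ 0.63  0.19 -1.04]
tip tool coords [-0.0124 -0.0009 -0.0357] world [ 0.6046 -0.0189  0.1283]
n 115 tool min/max [-0.0211 -0.0131 -0.0504] [ 0.0133  0.0097 -0.0357] world [ 0.5943 -0.0279  0.1275] [0.6159 0.0081 0.144 ]
```

View pics/side2.png

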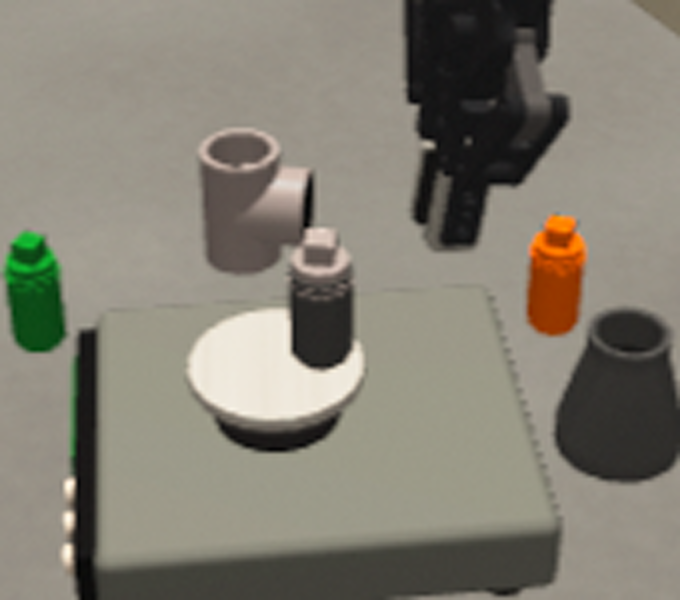

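Call:
{"name": "move_arm", "arguments": {"steps": [[[0, 1.4, 9.9, 0, 0, 0, 14], [0, 1.4, 9.9, 0, 0, 0, 14], [0, 0.7, 5, 0, 0, 0, 14], [0, 0.7, 5, 0, 0, 0, 14], [0, 0.7, 5, 0, 0, 0, 14], [0, 0.7, 5, 0, 0, 0, 14], [0, 0.5, 4, 0, 0, 0, 14], [0, 0, 0, 0, 0, 0, 14], [0, 0, 0, 0, 0, 0, 14]]]}}

```text
t: 4.05
ee_pos: [0.6027, -0.006, 0.0489]
tcp_rot: [0.763, 0.643, -0.045, -0.053]
ft_force: [-0.0, -0.7, -0.4]
finger_gap: 0.0141
```

```bash
python3 look.py 3; python3 tip.py c3.pkl; python3 meas.py c3.pkl
```

```text
4.15 [ 0.6032 -0.0061  0.0495] 
 [[ 0.169  0.976 -0.136]
 [ 0.986 -0.167  0.023]
 [-0.    -0.138 -0.99 ]] [-0.17 -0.44 -0.08]
tip tool coords [-0.0125 -0.0019 -0.0371] world [ 0.6042 -0.019   0.0865]
n 102 tool min/max [-0.0219 -0.0127 -0.0521] [ 0.0132  0.0103 -0.0371] world [ 0.5952 -0.0295  0.0864] [0.6178 0.0078 0.1025]
top pan circ [ 0.599  -0.0235  0.0736] resid 0.0126
side pan circ [0.532  0.0055 0.0357] resid 0.0013
  z 0.082 0.115 397 [ 0.5696 -0.009   0.0999] [ 0.54  -0.029] [0.607 0.009]
   cyl fit [ 0.5705 -0.0104] 0.014
  z 0.079 0.118 457 [ 0.5692 -0.009   0.1006] [ 0.54  -0.029] [0.608 0.009]
   cyl fit [ 0.5701 -0.0104] 0.014
  z 0.118 0.13 195 [ 0.5658 -0.0053  0.1241] [ 0.54  -0.027] [0.61  0.012]
   cyl fit [ 0.5674 -0.0063] 0.0092
  z 0.131 0.145 140 [ 0.5812 -0.0054  0.1368] [ 0.545 -0.038] [0.61  0.025]
```

View pics/side3.png

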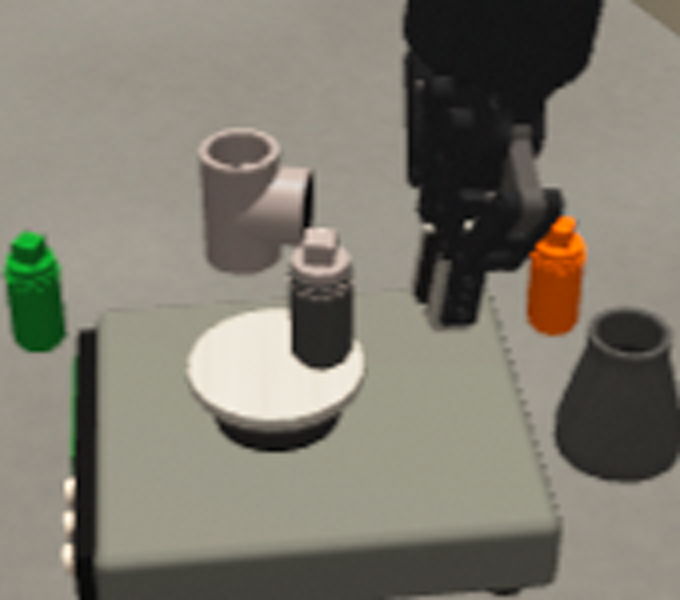

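Call:
{"name": "move_arm", "arguments": {"steps": [[[-0.4, 0.2, 1.5, 0, 0, 0, 14], [-0.4, 0.2, 1.5, 0, 0, 0, 14], [0, -3.96, 0.55, 0, 0, 0, 14], [0, -3.96, 0.55, 0, 0, 0, 14], [0, -3.96, 0.55, 0, 0, 0, 14], [0, -3.96, 0.55, 0, 0, 0, 14], [0, -2.97, 0.41, 0, 0, 0, 14], [0, -1.98, 0.28, 0, 0, 0, 14], [0, -1.98, 0.28, 0, 0, 0, 14], [0, -1.98, 0.28, 0, 0, 0, 14], [0, 0, 0, 0, 0, 0, 14], [0, 0, 0, 0, 0, 0, 14]]]}}

```text
t: 5.15
ee_pos: [0.5781, -0.0026, 0.0461]
tcp_rot: [0.763, 0.643, -0.045, -0.053]
ft_force: [0.6, 0.6, 0.3]
finger_gap: 0.0136
```

```bash
python3 look.py 4; python3 tip.py c4.pkl
```

```text
5.25 [ 0.5782 -0.0027  0.0461] 
 [[ 0.169  0.976 -0.137]
 [ 0.986 -0.167  0.023]
 [-0.    -0.139 -0.99 ]] [ 0.65 -0.08  0.36]
tip tool coords [-0.0214 -0.0184 -0.02  ] world [ 0.5594 -0.0212  0.0685]
n 37 tool min/max [-0.023  -0.0198 -0.035 ] [ 0.0051 -0.0109 -0.02  ] world [ 0.5587 -0.0226  0.0685] [0.5713 0.0037 0.0832]
```

View pics/side4.png

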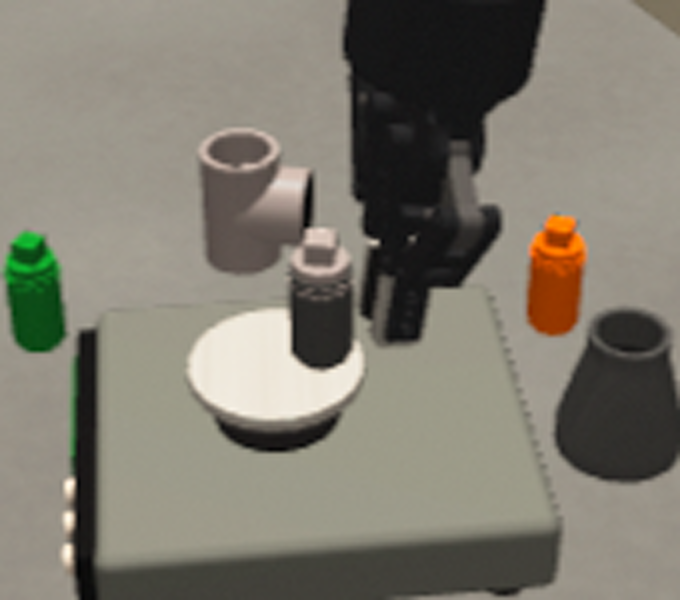

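View pics/top4.png

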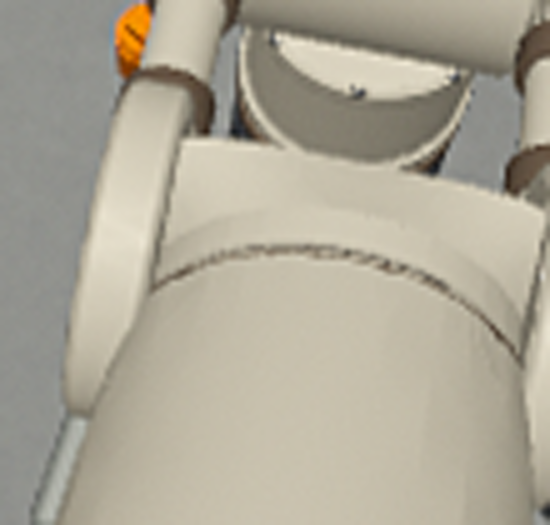

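Call:
{"name": "move_arm", "arguments": {"steps": [[[0, -0.99, 0.14, 0, 0, 0, 14], [0, -0.99, 0.14, 0, 0, 0, 14], [0, -0.99, 0.14, 0, 0, 0, 14], [0, -0.99, 0.14, 0, 0, 0, 14], [0, -0.99, 0.14, 0, 0, 0, 14], [0, -0.99, 0.14, 0, 0, 0, 14], [0, -0.99, 0.14, 0, 0, 0, 14], [0, -0.99, 0.14, 0, 0, 0, 14], [0, -0.99, 0.14, 0, 0, 0, 14], [0, -0.99, 0.14, 0, 0, 0, 14], [0, -0.99, 0.14, 0, 0, 0, 14], [0, -0.99, 0.14, 0, 0, 0, 14], [0, -0.99, 0.14, 0, 0, 0, 14], [0, -0.99, 0.14, 0, 0, 0, 14]]]}}

```text
t: 6.42
ee_pos: [0.5643, -0.0003, 0.0461]
tcp_rot: [0.763, 0.643, -0.045, -0.053]
ft_force: [0.8, -0.3, 0.5]
finger_gap: 0.0137
```

```bash
python3 look.py 5
cat > nip.py <<'E'
import pickle,sys
from h import *
from scipy.optimize import least_squares
c=pickle.load(open(sys.argv[1],'rb'))['side'];P=pts(c)
x0,y0=float(sys.argv[2]),float(sys.argv[3])
for a,b,rr in((.082,.095,.0135),(.095,.108,.0135),(.108,.119,.0135),(.134,.140,0)):
    n=(c['depth']>0)&(np.hypot(P[...,0]-x0,P[...,1]-y0)<.0165)&(P[...,2]>a)&(P[...,2]<b)
    q=P[n][:,:2]
    if rr:
        f=least_squares(lambda p:np.hypot(*(q-p).T)-rr,[x0,y0],loss='soft_l1',f_scale=.001);print(a,len(q),f.x.round(4),np.median(abs(f.fun)).round(4))
    else: print(a,len(q),'head',q.mean(0).round(4),P[n][:,2].max().round(4))
E
python3 nip.py c0.pkl .554 .002;python3 nip.py c5.pkl .546 .003
```

```text
6.5167 [ 5.642e-01 -2.000e-04  4.610e-02] 
 [[ 0.169  0.976 -0.137]
 [ 0.986 -0.167  0.023]
 [-0.    -0.139 -0.99 ]] [1.8  0.19 0.48]
0.082 99 [0.5541 0.0022] 0.0004
0.095 99 [0.5539 0.0023] 0.0005
0.108 82 [0.554  0.0021] 0.0005
0.134 49 head [5.534e-01 1.000e-04] 0.1389
0.082 88 [0.5485 0.0031] 0.0006
0.095 97 [0.5483 0.0029] 0.0005
0.108 83 [0.5481 0.0029] 0.0004
0.134 42 head [5.469e-01 5.000e-04] 0.1393
```

View pics/side5.png

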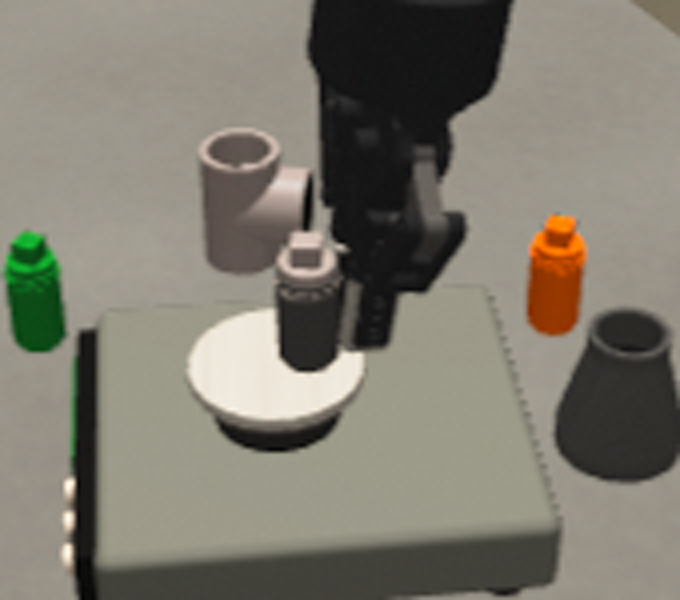

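Call:
{"name": "move_arm", "arguments": {"steps": [[[0, -0.99, 0.14, 0, 0, 0, 14], [0, -0.99, 0.14, 0, 0, 0, 14], [0, -0.99, 0.14, 0, 0, 0, 14], [0, -0.99, 0.14, 0, 0, 0, 14], [0, -0.99, 0.14, 0, 0, 0, 14], [0, -0.99, 0.14, 0, 0, 0, 14], [0, -0.99, 0.14, 0, 0, 0, 14], [0, -0.99, 0.14, 0, 0, 0, 14], [0, -0.99, 0.14, 0, 0, 0, 14], [0, -0.99, 0.14, 0, 0, 0, 14], [0, -0.99, 0.14, 0, 0, 0, 14], [0, -0.99, 0.14, 0, 0, 0, 14], [0, -0.99, 0.14, 0, 0, 0, 14], [0, 0, 0, 0, 0, 0, 14]]]}}

```text
t: 7.68
ee_pos: [0.5513, 0.002, 0.0461]
tcp_rot: [0.763, 0.643, -0.045, -0.053]
ft_force: [2.1, 0.2, 0.3]
finger_gap: 0.014
```

```bash
python3 look.py 6; python3 nip.py c6.pkl .535 .005
cat > pan.py <<'E'
import pickle,sys
from h import *
from scipy.optimize import least_squares
for k,n in((sys.argv[1],'side'),('c0.pkl','side'),('c0.pkl','top')):
    c=pickle.load(open(k,'rb'))[n];im=c['pixels'].astype(np.uint8);g=cv2.cvtColor(im,cv2.COLOR_BGR2GRAY).astype(np.float32)
    # subpixel radial edge points at z=.075 using drawn-circle sampling of rays
    X=[]
    for a in np.radians(np.arange(0,360,3)):
        rr=np.arange(.030,.046,.00025);p=np.c_[.5328+rr*np.cos(a),.0052+rr*np.sin(a),np.full(len(rr),.075)]
        uv=proj(c,p).astype(np.float32);v=cv2.remap(g,uv[:,:1].copy(),uv[:,1:].copy(),cv2.INTER_LINEAR)[:,0]
        if v[0]<170 or v[:8].min()<170 or v[-1]>160: continue
        t=(v[:8].mean()+v[-16:].mean())/2; i=np.argmax(v<t)
        if i>0: X.append(p[i,:2])
    X=np.array(X)
    f=least_squares(lambda p:np.hypot(*(X-p[:2]).T)-p[2],[.533,.005,.038],loss='soft_l1',f_scale=.0005)
    f2=least_squares(lambda p:np.hypot(*(X-p[:2]).T)-.038,[.533,.005],loss='soft_l1',f_scale=.0005)
    print(k,n,len(X),f.x.round(4),np.median(abs(f.fun)).round(5),'fixR',f2.x.round(4))
E
python3 pan.py c6.pkl
```

```text
7.7833 [0.5513 0.002  0.046 ] 
 [[ 0.169  0.976 -0.137]
 [ 0.986 -0.167  0.024]
 [ 0.    -0.139 -0.99 ]] [ 1.1  -0.1   0.14]
0.082 94 [0.5354 0.0054] 0.0005
0.095 102 [0.5354 0.0051] 0.0005
0.108 83 [0.5351 0.0052] 0.0005
0.134 46 head [0.5345 0.0031] 0.1388
c6.pkl side 84 [0.5331 0.0057 0.0379] 0.00049 fixR [0.5332 0.0057]
c0.pkl side 94 [0.5333 0.0058 0.0379] 0.00045 fixR [0.5334 0.0058]Traceback (most recent call last):
  File "pan.py", line 15, in <module>
    f=least_squares(lambda p:np.hypot(*(X-p[:2]).T)-p[2],[.533,.005,.038],loss='soft_l1',f_scale=.0005)
    return func(*args, **kwargs)
    vector_fun = VectorFunction(
        fun_wrapped,
    ...<6 lines>...
        workers=workers
    )
    self._update_fun()
    ~~~~~~~~~~~~~~~~^^
    self.f = self.fun_wrapped(xp_copy(self.x))
             ~~~~~~~~~~~~~~~~^^^^^^^^^^^^^^^^^
    return np.atleast_1d(self.fun(x))
                         ~~~~~~~~^^^
    return self.f(x, *self.args, **self.kwargs)
           ~~~~~~^^^^^^^^^^^^^^^^^^^^^^^^^^^^^^
  File "pan.py", line 15, in <lambda>
    f=least_squares(lambda p:np.hypot(*(X-p[:2]).T)-p[2],[.533,.005,.038],loss='soft_l1',f_scale=.0005)
                                        ~^~~~~~
ValueError: operands could not be broadcast together with shapes (0,) (2,)
```

View pics/side6.png

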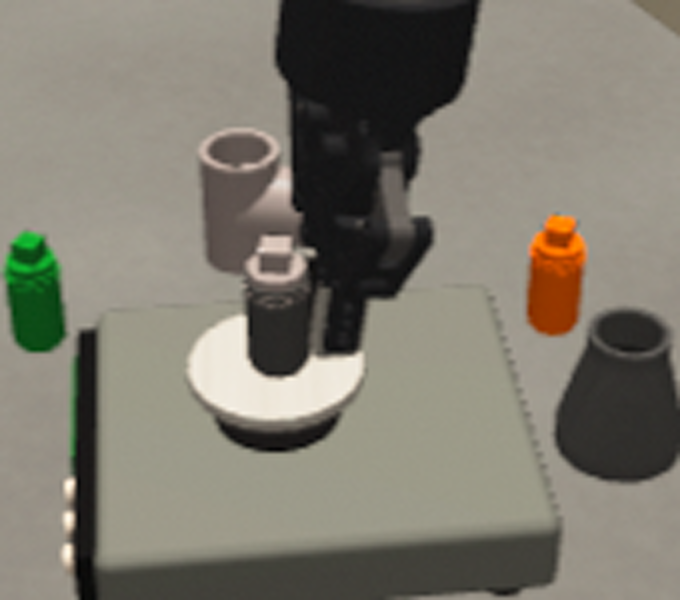

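Call:
{"name": "move_arm", "arguments": {"steps": [[[0, -0.9, 0.12, 0, 0, 0, 14], [0, -0.9, 0.12, 0, 0, 0, 14], [0, 0, 0, 0, 0, 0, 14], [0, 0.99, -0.14, 0, 0, 0, 14], [0, 1.98, -0.28, 0, 0, 0, 14], [0, 3.96, -0.55, 0, 0, 0, 14], [0, 6, -0.8, 0, 0, 0, 14], [0, 9.9, -1.4, 0, 0, 0, 14], [0, 9.9, -1.4, 0, 0, 0, 14], [0, 9.9, -1.4, 0, 0, 0, 14], [0, 0, 0, 0, 0, 0, 14]]]}}

```text
t: 8.7
ee_pos: [0.594, -0.0056, 0.0462]
tcp_rot: [0.763, 0.643, -0.044, -0.053]
ft_force: [0.1, -1.1, 0.0]
finger_gap: 0.0137
```

```bash
python3 look.py 7; python3 nip.py c7.pkl .533 .0055;python3 pan.py c7.pkl 2>/dev/null
```

```text
8.8 [ 0.5922 -0.005   0.0458] 
 [[ 0.169  0.976 -0.138]
 [ 0.986 -0.167  0.024]
 [-0.    -0.14  -0.99 ]] [ 0.13 -0.46 -0.54]
0.082 92 [0.5336 0.0054] 0.0004
0.095 101 [0.5336 0.0056] 0.0005
0.108 87 [0.5333 0.0053] 0.0005
0.134 49 head [0.5326 0.003 ] 0.1391
c7.pkl side 101 [0.5332 0.0058 0.0379] 0.00044 fixR [0.5332 0.0057]
c0.pkl side 94 [0.5333 0.0058 0.0379] 0.00045 fixR [0.5334 0.0058]
```

View pics/side7.png

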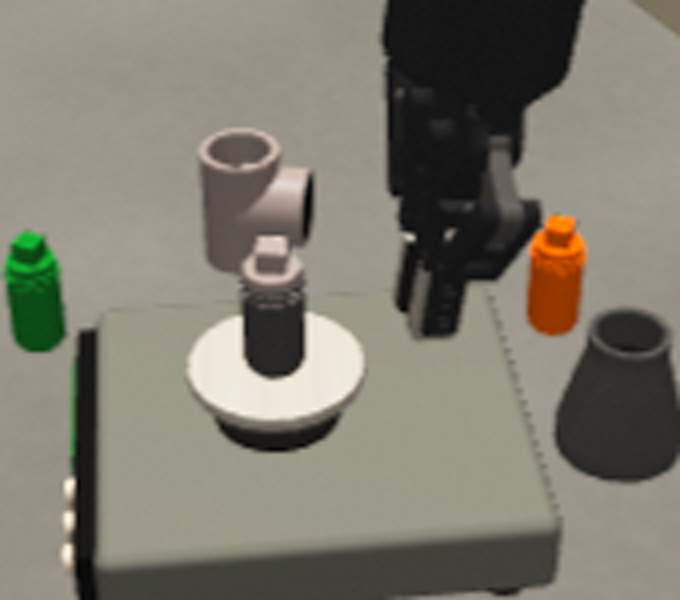

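Call:
{"name": "move_arm", "arguments": {"steps": [[[0, -1.4, -9.9, 0, 0, 0, 14], [0, -2.8, -19.8, 0, 0, 0, 14], [0, -2.8, -19.8, 0, 0, 0, 14], [0, -2.8, -19.8, 0, 0, 0, 14], [0, -2.8, -19.8, 0, 0, 0, 14], [0, -2.8, -19.8, 0, 0, 0, 14], [0, -2.8, -19.8, 0, 0, 0, 14], [20, 0, 0, 0, 0, 0, 14], [30, 0, 0, 0, 0, 0, 14], [30, 0, 0, 0, 0, 0, 14], [30, 0, 0, 0, 0, 0, 14], [30, 0, 0, 0, 0, 0, 14], [30, 0, 0, 0, 0, 0, 14], [30, 0, 0, 0, 0, 0, 14], [30, 0, 0, 0, 0, 0, 14], [30, 0, 0, 0, 0, 0, 14], [20, 0, 0, 0, 0, 0, 14], [0, 0, 0, 0, 0, 0, 14], [0, 0, 0, 0, 0, 0, 14]]]}}

```text
t: 10.38
ee_pos: [0.6386, 0.2718, 0.1764]
tcp_rot: [0.762, 0.644, -0.045, -0.053]
ft_force: [0.9, -0.2, -0.1]
finger_gap: 0.0137
```

```bash
python3 look.py 8; python3 nip.py c8.pkl .533 .0055;python3 pan.py c8.pkl 2>/dev/null; python3 meas.py c8.pkl
```

```text
10.4833 [0.639  0.2701 0.1764] 
 [[ 0.169  0.976 -0.137]
 [ 0.986 -0.168  0.023]
 [-0.001 -0.139 -0.99 ]] [-0.47 -0.81 -0.92]
0.082 96 [0.5337 0.0056] 0.0005
0.095 98 [0.5338 0.0056] 0.0005
0.108 83 [0.5337 0.0054] 0.0004
0.134 48 head [0.5328 0.0034] 0.1382
c8.pkl side 101 [0.5332 0.0057 0.0378] 0.00042 fixR [0.5332 0.0057]
c0.pkl side 94 [0.5333 0.0058 0.0379] 0.00045 fixR [0.5334 0.0058]
top pan circ [0.5326 0.0053 0.0368] resid 0.0005
  z 0.082 0.115 28 [0.5227 0.0091 0.0964] [ 0.519 -0.005] [0.533 0.018]
   cyl fit [0.5327 0.0044] 0.0001
  z 0.079 0.118 33 [0.5231 0.0101 0.0984] [ 0.519 -0.005] [0.54  0.034]
   cyl fit [0.5327 0.0045] 0.0001
  z 0.118 0.13 95 [0.5305 0.0051 0.1242] [ 0.519 -0.007] [0.545 0.017]
   cyl fit [0.5337 0.0038] 0.0023
  z 0.131 0.145 44 [0.5317 0.005  0.1361] [ 0.525 -0.002] [0.539 0.012]
side pan circ [0.5336 0.0052 0.0359] resid 0.0012
  z 0.082 0.115 247 [ 0.5298 -0.0043  0.0988] [ 0.52  -0.009] [0.545 0.008]
   cyl fit [0.5338 0.0055] 0.0005
  z 0.079 0.118 290 [ 0.5297 -0.0043  0.0986] [ 0.52  -0.009] [0.545 0.009]
   cyl fit [0.5337 0.0055] 0.0004
  z 0.118 0.13 143 [ 0.5308 -0.0012  0.1241] [ 0.52  -0.009] [0.545 0.015]
   cyl fit [0.5343 0.0072] 0.0015
  z 0.131 0.145 62 [0.5324 0.0026 0.1357] [ 0.525 -0.004] [0.541 0.012]
```

View pics/top8.png

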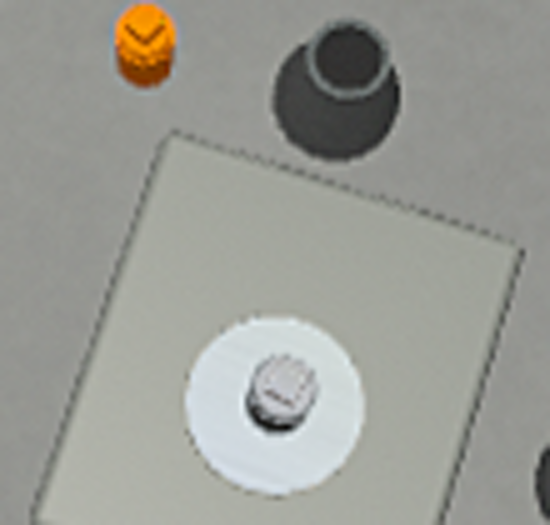

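View pics/side8.png

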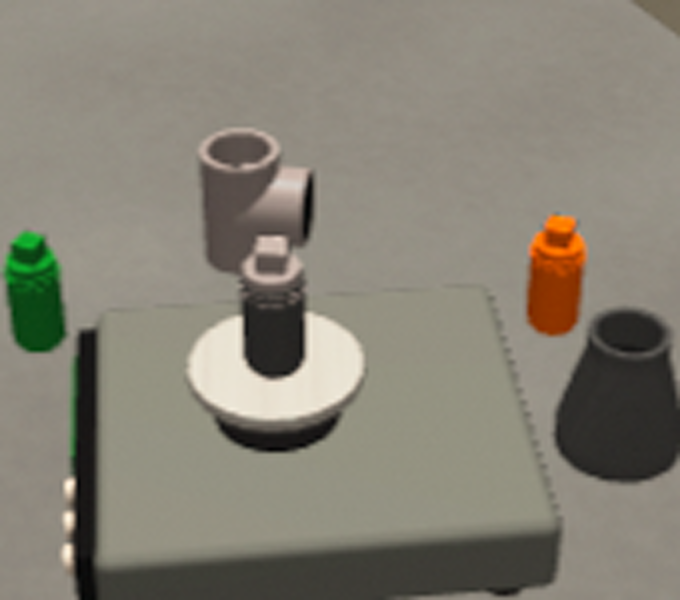

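Both views agree that the nipple is upright and centred within about 1 mm. The neighbouring fittings look unmoved and the arm is clear, so I'm handing in.

```bash
python3 -c "
from rig import r
print(r.close_job())"
```

```text
the job is handed in; nothing more can be done
None
```

The nipple stands upright in the middle of the pan, and the job was handed in at about 10.5 s with the arm well clear. I pushed it slowly (about 12 mm/s) for about 21 mm. The two fingertips were set 14 mm apart and touched it about 9 mm above its foot, with the tool tilted 8° so the tips led.

**Last checks**
- **Centring:** the side camera puts the nipple about 0.5 mm from the pan centre. The top camera puts it about 0.9 mm away.
- **Upright:** the side fits at three heights agree within about 0.2 mm.
- **Other fittings:** the reducer, the tee and the green and orange look-alikes look unmoved in the last pictures. The cap was mostly outside the cropped views, so I did not check it closely, but the arm never went near it.
- **Forces:** the wrist force stayed at about 2 N or less in every reading.

**Disagreement found:** the cameras showed the fingertips about 36 mm behind the reported TCP, although the TCP is given as the very end of the fingers. I worked from the measured tip height and checked it beside the pan before touching the nipple.

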